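Fit the keyed spindle to the demonstration drive

ROBOT

A 7-joint arm with a two-finger parallel gripper is mounted at the origin on the work surface. World frame = base frame: x ahead of the robot, y to its left, z up, the work surface at z = 0. Lengths are in m, angles in rad, forces in N, time in s.
With the tool pointing down it reaches from about 0.425 to 0.825 m from the base axis. Payload 3.6 kg.
Tool frame: the origin (TCP) lies at the very end of the fingers, on their centre line; the grasp point (between the pads) lies 19 mm behind it (r.grasp_offset is the distance from the TCP to the grasp point, in m); z points along the fingers, y is the line along which they close (so a half turn about z gives the same grasp; the last joint's range is limited). The gripper opens to 93 mm and grips with 3 to 60 N. Pads are 15 mm wide; open, the fingers measure 128 mm over their backs; the gripper's body (75 mm by 188 mm) begins 65 mm behind the grasp point.
Start: joints at [1.25, 0.615, -0.013, 1.423, 0.008, 1.103, -0.04], TCP at [0.189, -0.622, 0.219] pointing down, gripper open.
Joint ranges: [-3.12, 3.12], [-0.3, 2.06], [-1.34, 1.32], [0.26, 2.42], [-1.36, 4.5], [0.01, 1.98], [-2.84, 2.84]. Speed limits (rad/s): [2.79, 2.79, 3.14, 3.14, 3.14, 3.14, 3.14].

INTERFACE

Orientations are given as a rotation vector (axis times angle).
In Python, from rig import r, vision, ticket, cut_out, mark_of gives the robot as it stands. The module is installed in compiled form; this text tells all that it offers.
- The arm moves only by the tool drive_tool, never from a script. Its argument "steps" is a list that holds one entry, the list of rows, each a list of 6 numbers: the shift along the tool's x, y, z in m, then the turn, a rotation vector about the tool's x, y, z in degrees. A call has exactly 10 rows; each row shifts and turns the commanded pose from where the row before left it, along the tool's axes as they then stand; what a row does not reach is not made up. A row lasts 1/8 s, in which the tool goes at most 62.5 mm and 10.7 degrees, less where a joint would pass 70% of its speed; a pose out of reach is approached as far as the arm can. A call with a gripper value outside its range is refused whole. "grip" is the finger opening in m, from 0 to 0.093, set as the call begins (left out, the last holds). The fingers move at their own pace and stop on an object; "squeeze" is the grip in N (left out, the last holds). Time passes only in rows, so rows that do not move let the fingers close, or fill a call up. It gives the time, the measured TCP pose, the force, the opening and the grip force at its end, in the units of the state.
- r.sense(): the state, without advancing time (a new reading comes with each control period).
- vision.capture(name): name is "side" or "top"; returns a dict with "pixels" (420x560x3 uint8, blue, green, red), "fx", "fy", "cx", "cy" (pixels), "rvec" (rotation vector, rad) and "tvec" (3), from world to camera coordinates, as OpenCV has them. Camera axes: x right, y down, z forward; pixel columns grow to the right and rows downward; lengths in m; the calibration is good to about 2 mm. A picture is of the moment at which its call begins. There is no depth.
- ticket.close_job(): hands the job in; it is judged then, once.
Trained networks look in a picture, given as the dict that the camera call returned (one of the last four; its "shot" number tells which), for a name from the list of things; names that differ only in an ending like _2 or _b are one class to them, and where a whole thing is asked for, a point or a joint stands for the part that bears it (a point fixed in the world has none). Each returns a list of dicts, best first, with "conf" (0 to 1); they miss things now and then, are a little off and sometimes report something else, mostly with a low value. They report only what shows in the picture. A call takes as long as a camera call. They do not tell look-alikes from the thing itself.
- cut_out(picture, thing): "region" (420x560 bool, what is visible of it) and "uv" ([column, row] in pixels, amid what is visible of it).
- mark_of(picture, thing): "uv" ([column, row] in pixels: a listed point, or the origin of a listed thing).
The state is a dict: "time_s": time; "qpos": joint angles; "dq": joint speeds; "tau": joint torques, N m; "position": TCP position; "eef_rot": TCP orientation; "ft_force": force on the tool from outside, world axes, zero at the start; "ft_torque": the same for the moment, N m; "finger_gap": finger opening in m; "grasp_force": force on a finger pad.
Only numpy, scipy, OpenCV 4.12 (cv2) and the standard library are available. Lean on these libraries where they do the work, as an engineer would, in place of code of your own. Each camera call takes 0.05 s, during which the arm holds its last target. There are 200 camera calls.

TASK

Turn the drive's selector knob to the green dot and let it click in there. Then take the keyed spindle with the red grip from the rack, push its shaft into the drive's hub, turning it until the key slips into the keyway, and press it fully home against the spring ejector, collar flush on the hub. Finish while still holding the spindle and pressing it home; leave the blue spindle and the other things on the bench where they are.

Things in the scene. Friction and masses are not known exactly. Their poses are not given: they have to be found in the camera images.
- drive: demonstration drive, fixed to the bench: dark base plate 150 x 300 x 14 mm (x, y, z) with a grey control box (130 x 130 mm in x, y, its black top 75 mm above the bench) centred at y = +75 mm; the hub stands on the plate at y = -70 mm. Origin: centre of the plate's underside, on the bench; z up.
- selector (a joint): selector knob, rad, grows clockwise from above. Clicks into four places: 0 white dot, 0.6 blue, 1.2 green, 1.8 orange; let go, it rests within 0.05 of one. Starts at white or blue, seldom stuck between. Its white pointer points at 0.9 rad minus this value, anticlockwise from the drive's +x. Turning takes under 0.1 N m.
- selector_grip (a point): point on the selector's vertical axis at gripping height, 101.5 mm above the bench. The grey bar grip is 44 mm long (along the white pointer), 14 mm thick, and reaches from 20 mm below to 10 mm above this point; under it a disc of 42 mm diameter, 6 mm tall, on the control box.
- hub: steel hub, fixed, does not turn, about 70 mm across, 70 mm tall, top face 84 mm above the bench. Upright bore with one keyway towards the hub's own +x, marked by a yellow patch on the top face. Origin: on the bore's axis at the hub's underside, 14 mm above the bench; z up.
- hub_mouth (a point): centre of the bore at the hub's top face, axes as the hub's. Bore 27 mm in diameter, no bevel; keyway 11 mm wide, reaching out to 21 mm from the axis, both deeper than the shaft is long.
- ejector (a joint): spring ejector, a brass disc in the hub's bore, m pressed down; at 0 its face is 30 mm below the hub's top face. A fully home spindle presses it to 0.015. It pushes back with 4.5 N at 0 and about 10 N at 0.015, so it lifts the spindle again if that is let go.
- spindle: keyed spindle, about 0.2 kg, upright in one of the two rack holes. Origin: on its axis at the underside of its aluminium collar (60 mm above the bench in the rack; on the hub's top face when home); z up. Collar 54 mm across, 8 mm thick; above it a flat red grip 36 mm (x) by 16 mm (y), 8 to 50 mm above the origin. Yellow marks on grip and collar lie on the key's side, +x.
- spindle_foot (a point): centre of the foot of the spindle's steel shaft, 45 mm below the collar. Shaft 24 mm in diameter, foot bevelled by 3 mm. A brass key, 8 mm wide, on the spindle's +x side reaches out to 18.5 mm from the axis, from 14 to 42 mm above the foot: the lowest 14 mm are plain and enter the bore before the key.
- plain_spindle: bystander in the other rack hole: same shape with a blue grip and no key; origin at the underside of its collar
- rack: wooden rack fixed to the bench, 90 x 200 x 60 mm (x, y, z), two square holes 39 mm wide, 50 mm either side of its centre along y. Origin: centre of its underside.
- jar: bystander: clear jar with a red lid, 100 mm across, 130 mm tall
- beaker: bystander: glass beaker, 70 mm across, 100 mm tall
- weight: bystander: black iron weight with a top knob, 70 mm across, 85 mm tall
- screwdriver: bystander: screwdriver lying on the bench
- bottle: bystander: clear bottle with a blue cap, 60 mm across, 170 mm tall
- coil_former: bystander: black plastic ring, 80 mm across, 35 mm tall
There are look-alikes about, which are no part of the job. What is shaped like the spindle but orange, purple or turquoise is not meant.

How it is judged:
On the way, in this order (a step that is already met when the one before it is completed fails the run):
1. the selector has clicked in at the green dot and is let go, the spindle still in the rack (value of joint selector between 1.08 and 1.32 rad and contact force between the fingers and anything else below 0.2 N and distance of spindle from where it was at the start of the episode below 0.01 m), for 0.2 s.
2. the keyed spindle is lifted clear of the rack (height (world z) of spindle above 0.112 m and contact force between the fingers and spindle above 1 N), for 0.1 s.
3. the keyed spindle is pressed fully home in the hub (z of spindle in the frame of hub_mouth below 0.003 m and horizontal distance between spindle and hub_mouth below 0.004 m and angle between the z axis of spindle and the z axis of hub, either way round below 0.06 rad and angle between the x axis of spindle and the x axis of hub, either way round below 0.2 rad and value of joint ejector above 0.011 m and contact force between the fingers and spindle above 3 N and value of joint selector between 1.08 and 1.32 rad), for 0.3 s.
At the end, for the whole second after the job is handed in: Selector within 0.12 rad of the green dot; spindle's collar within 3 mm of the hub's top face, on its axis within 4 mm, upright within 0.06 rad, key in the keyway; ejector pressed down by more than 11 mm; the fingers still bear on the spindle with more than 3 N (all of step 3); the arm keeps its last pose, push and grip.
It fails at once if the blue spindle was disturbed (distance of plain_spindle from where it was at the start of the episode above 0.02 m).
It fails at once if another thing on the bench was disturbed (distance of any of jar, beaker, weight, screwdriver, bottle, coil_former from where it was at the start of the episode above 0.03 m).
It also fails if it takes over 64 s, if anything falls off the work surface, if the arm or the gripper's body presses on something with over 40 N, if the wrist force passes 120 N, or if a joint passes its speed limit or range.

## Working session

There is one attempt and no reset: what is moved stays moved. The work goes in short steps, Python scripts to look and compute and a tool call to move; the robot and the scene stay as the last step left them, time stands still between calls to the robot, and variables do not carry over. Pictures are saved under pics/ and viewed, at most 10 in all, crops included, and the job is handed in when it is done.

Besides the shell and the picture viewer there is one more tool, called after "Emit:" as name([rows], argument=value, ...), one row to a line, values as JSON. drive_tool: Moves the arm, as the interface text tells. Its arguments: {"type":"object","properties":{"steps":{"type":"array","items":{"type":"array","items":{"type":"array","items":{"type":"number"}}}},"grip":{"type":"number"},"squeeze":{"type":"number"}},"required":["steps"]}

```bash
ls; mkdir -p pics; cat > h.py <<'E'
import numpy as np, cv2
from rig import r, vision, ticket, cut_out, mark_of
from scipy.spatial.transform import Rotation as R
def ray(p,uv):
    M=cv2.Rodrigues(np.array(p["rvec"],float))[0]; t=np.array(p["tvec"],float).ravel()
    d=M.T@np.array([(uv[0]-p["cx"])/p["fx"],(uv[1]-p["cy"])/p["fy"],1.]); return -M.T@t,d
def at_z(p,uv,z):
    o,d=ray(p,uv); return o+d*(z-o[2])/d[2]
def proj(p,X):
    M=cv2.Rodrigues(np.array(p["rvec"],float))[0]; c=M@np.array(X,float)+np.array(p["tvec"],float).ravel()
    return [p["fx"]*c[0]/c[2]+p["cx"],p["fy"]*c[1]/c[2]+p["cy"]]
E
python3 - <<'E'
from h import *
np.set_printoptions(precision=4,suppress=True)
P={}
for n in("top","side"):
    p=vision.capture(n);P[n]=p;cv2.imwrite(f"pics/{n}0.png",p["pixels"])
    print(n,"cam",ray(p,[0,0])[0], p["fx"])
    for th,z in(("selector_grip",.1015),("hub_mouth",.084),("hub",.014),("spindle",.06),("plain_spindle",.06),("rack",0),("drive",0)):
        for m in mark_of(p,th)[:4]: print(n,th,round(m["conf"],2),np.round(m["uv"],1),at_z(p,m["uv"],z)[:2])
s=r.sense();print(s)
E
```

```text
pics
top cam [ 0.3744 -0.0237  1.553 ] 522.6652726761951
top selector_grip 0.5 [288.1 229.8] [ 0.5039 -0.0453]
top selector_grip 0.38 [220.2 231.9] [0.4959 0.1437]
top hub_mouth 0.81 [339.6 220.8] [ 0.5325 -0.1907]
top hub_mouth 0.45 [183.6 233.4] [0.492  0.2487]
top hub 0.7 [336.7 222.9] [ 0.5337 -0.1901]
top hub 0.15 [274.8 145.1] [ 0.7677 -0.0041]
top spindle 0.81 [240.  283.1] [0.3551 0.0886]
top spindle 0.69 [202.3 276.1] [0.3735 0.1958]
top spindle 0.68 [219.8 228.5] [0.5091 0.1499]
top spindle 0.66 [216.2 195.4] [0.605  0.1629]
top plain_spindle 0.7 [185.5 234.3] [0.4914 0.2476]
top plain_spindle 0.19 [419.3 179.3] [ 0.6587 -0.4253]
top rack 0.71 [203.7 235.5] [0.4931 0.2042]
top drive 0.77 [308.2 229.5] [ 0.5145 -0.1066]
side cam [0.438  1.0338 1.3588] 534.2841295975641
side selector_grip 0.51 [296.  208.7] [ 0.5115 -0.0337]
side selector_grip 0.15 [291.4 293.2] [0.4931 0.2688]
side hub_mouth 0.82 [293.1 178.1] [ 0.5354 -0.1788]
side hub_mouth 0.18 [298.2 193.3] [ 0.5121 -0.114 ]
side hub 0.66 [296.1 193.4] [ 0.5232 -0.1756]
side spindle 0.82 [254. 270.] [0.6113 0.1793]
side spindle 0.81 [290.4 265.3] [0.508  0.1497]
side spindle 0.72 [293.5 180.3] [ 0.5349 -0.1917]
side spindle 0.7 [341.1 256. ] [0.3621 0.0978]
side plain_spindle 0.84 [293.7 290.8] [0.4893 0.2349]
side rack 0.58 [292.2 291.6] [0.4958 0.2013]
side drive 0.89 [296.  210.9] [ 0.5164 -0.1103]
{'time_s': 0.8, 'qpos': array([ 1.2495,  0.6149, -0.0126,  1.4234,  0.0081,  1.1034, -0.0404]), 'dq': array([-0.0003, -0.0001, -0.0011,  0.    , -0.001 , -0.0013, -0.001 ]), 'tau': array([ -0.0009, -45.8769,   0.2084, -16.6024,  -0.0611,   0.0132,
         0.    ]), 'position': array([ 0.1889, -0.6219,  0.2187]), 'eef_rot': array([-3.1075, -0.4615, -0.    ]), 'ft_force': array([ 0.6128,  0.2247, -0.9576]), 'ft_torque': array([0.0143, 0.0108, 0.0124]), 'grasp_force': 0.0, 'finger_gap': 0.0934172116913022}
```

View pics/top0.png

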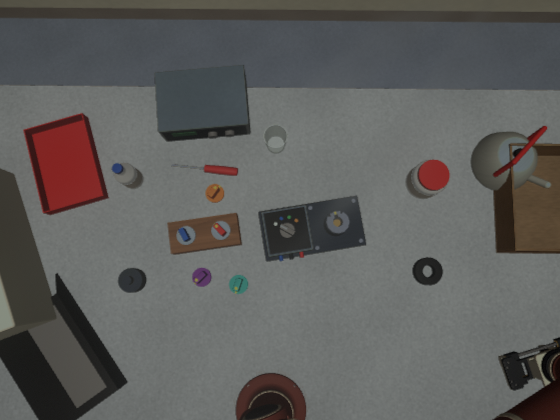

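View pics/side0.png

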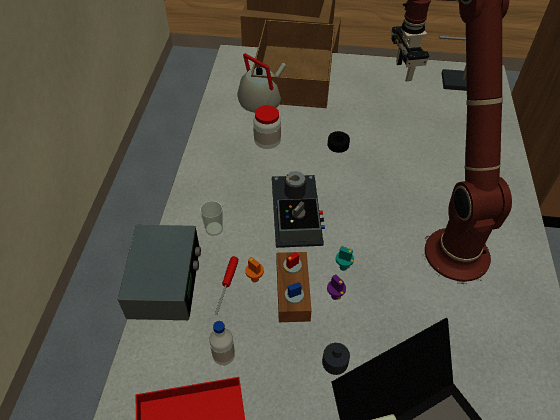

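The top view shows the drive at about (312,229), with the selector at (288,230) and the hub at (338,222). The red spindle is in the rack at (220,230) and the blue one at (185,235). I'll zoom in for the angles.

```bash
python3 - <<'E'
from h import *
a=cv2.imread("pics/top0.png");b=cv2.imread("pics/side0.png")
f=lambda im,x,y,w,h,W:cv2.resize(im[y:y+h,x:x+w],(W,int(h*W/w)),interpolation=cv2.INTER_CUBIC)
A=f(a,255,190,120,75,480);B=f(a,160,205,90,55,320);C=f(b,265,165,65,85,230)
o=np.zeros((600,800,3),np.uint8);o[:300,:480]=A;o[:B.shape[0],480:800]=B;o[300:300+C.shape[0],:230]=C[:300]
D=f(b,270,240,50,65,230);o[300:300+D.shape[0],250:480]=D[:300]
cv2.imwrite("pics/crop0.png",cv2.convertScaleAbs(o,alpha=1.5))
E
```

```text
(no output)
```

View pics/crop0.png

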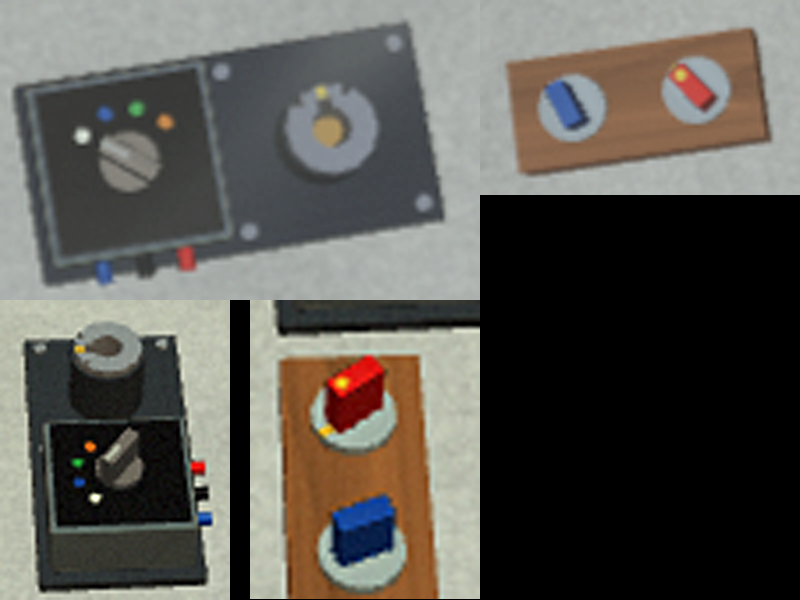

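```bash
cat >> h.py <<'E'
def rect(p,c,z,half=.045,n=260):
    # rectified patch: col -> -y, row -> -x (as top camera)
    s=2*half/n
    src=[proj(p,[c[0]+a*half,c[1]+b*half,z]) for a,b in((1,1),(1,-1),(-1,-1),(-1,1))]
    H=cv2.getPerspectiveTransform(np.float32(src),np.float32([[0,0],[n,0],[n,n],[0,n]]))
    return cv2.warpPerspective(p["pixels"],H,(n,n),flags=cv2.INTER_CUBIC)
E
python3 - <<'E'
from h import *
rows=[]
for n in("top","side"):
    p=vision.capture(n); t=[]
    for c,z in(((.508,-.038),.1115),((.534,-.186),.084),((.508,.150),.110)):
        im=cv2.convertScaleAbs(rect(p,c,z),alpha=1.6)
        cv2.line(im,(130,0),(130,259),(255,255,0),1);cv2.line(im,(0,130),(259,130),(255,255,0),1)
        t.append(im)
    rows.append(np.hstack(t))
cv2.imwrite("pics/rect0.png",np.vstack(rows))
E
```

```text
(no output)
```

View pics/rect0.png

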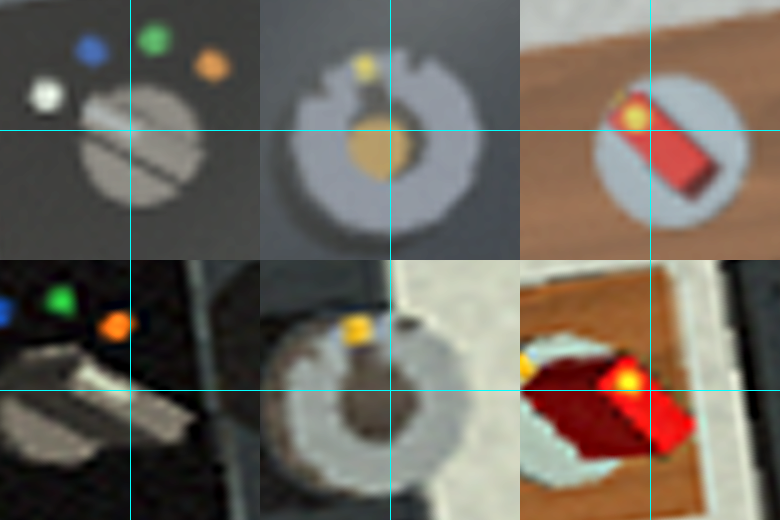

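The knob is at about (0.505,-0.040) on white, with its bar at ~1.04 rad. The hub is at about (0.530,-0.183) with yaw ~0.26. The spindle is at about (0.505,0.1495) with yaw ~0.75, and the drive's yaw is ~0.17. Next is the move to above the knob.

```bash
cat >> h.py <<'E'
from scipy.linalg import logm,expm
def T(p,Rm):
    M=np.eye(4);M[:3,:3]=Rm;M[:3,3]=p;return M
def down(yaw): # tool x at world angle yaw, z down
    c,s=np.cos(yaw),np.sin(yaw); return np.array([[c,s,0],[s,-c,0],[0,0,-1.]])
def cur():
    s=r.sense();return s,T(s["position"],R.from_rotvec(s["eef_rot"]).as_matrix())
def plan(pos,yaw,n):
    s,C=cur(); D=np.linalg.inv(C)@T(np.array(pos,float),down(yaw))
    E=np.real(expm(np.real(logm(D))/n))
    print("row x",n,np.round(E[:3,3],4),np.round(np.degrees(R.from_matrix(E[:3,:3]).as_rotvec()),2),"total",np.round(D[:3,3],4),np.round(np.degrees(R.from_matrix(D[:3,:3]).as_rotvec()),2))
    P=C
    for i in range(n): P=P@E; print(np.round(P[:2,3],3),end=" ")
    print()
E
python3 -c "
from h import *
plan([.505,-.04,.18],1.04,14)"
```

```text
row x 14 [ 0.044  -0.0203  0.0028] [-0.   -0.   -3.05] total [ 0.4716 -0.465   0.0387] [ -0.   -0.  -42.7]
[ 0.225 -0.59 ] [ 0.259 -0.556] [ 0.292 -0.52 ] [ 0.323 -0.482] [ 0.351 -0.443] [ 0.378 -0.403] [ 0.402 -0.361] [ 0.424 -0.318] [ 0.443 -0.273] [ 0.461 -0.228] [ 0.475 -0.182] [ 0.488 -0.135] [ 0.498 -0.088] [ 0.505 -0.04 ]
```

Emit:
drive_tool([
  [[0.044, -0.0203, 0.0028, 0, 0, -3.05], [0.044, -0.0203, 0.0028, 0, 0, -3.05], [0.044, -0.0203, 0.0028, 0, 0, -3.05], [0.044, -0.0203, 0.0028, 0, 0, -3.05], [0.044, -0.0203, 0.0028, 0, 0, -3.05], [0.044, -0.0203, 0.0028, 0, 0, -3.05], [0.044, -0.0203, 0.0028, 0, 0, -3.05], [0.044, -0.0203, 0.0028, 0, 0, -3.05], [0.044, -0.0203, 0.0028, 0, 0, -3.05], [0.044, -0.0203, 0.0028, 0, 0, -3.05]],
], grip=0.06, squeeze=10)

```text
time_s: 2.15
position: [0.4618, -0.2265, 0.1909]
eef_rot: [2.875, 1.265, 0.001]
ft_force: [0.6, -0.2, 0.0]
finger_gap: 0.0599
grasp_force: 0.0
```

Emit:
drive_tool([
  [[0.044, -0.0203, 0.0028, 0, 0, -3.05], [0.044, -0.0203, 0.0028, 0, 0, -3.05], [0.044, -0.0203, 0.0028, 0, 0, -3.05], [0.044, -0.0203, 0.0028, 0, 0, -3.05], [0, 0, 0, 0, 0, 0], [0, 0, 0, 0, 0, 0], [0, 0, 0, 0, 0, 0], [0, 0, 0, 0, 0, 0], [0, 0, 0, 0, 0, 0], [0, 0, 0, 0, 0, 0]],
])

```text
time_s: 3.4
position: [0.5053, -0.0398, 0.1795]
eef_rot: [-2.727, -1.56, -0.0]
ft_force: [0.4, 0.7, -1.0]
finger_gap: 0.0602
grasp_force: 0.0
```

```bash
python3 - <<'E'
from h import *
plan([.505,-.04,.087],1.04,6)
s,C=cur(); print(s["position"],s["qpos"],s["finger_gap"],s["time_s"])
ims=[]
for n in("top","side"):
    p=vision.capture(n)
    x,y=map(int,proj(p,[.505,-.04,.13]));ims.append(cv2.resize(p["pixels"][y-45:y+45,x-50:x+50],(400,360),interpolation=cv2.INTER_CUBIC))
cv2.imwrite("pics/knob1.png",cv2.convertScaleAbs(np.hstack(ims),alpha=1.6))
E
```

```text
row x 6 [-0.0001 -0.      0.0154] [-0. -0. -0.] total [-0.0004 -0.0001  0.0925] [-0.   -0.   -0.03]
[ 0.505 -0.04 ] [ 0.505 -0.04 ] [ 0.505 -0.04 ] [ 0.505 -0.04 ] [ 0.505 -0.04 ] [ 0.505 -0.04 ] 
[ 0.50528016 -0.03975769  0.17948248] [ 0.22322552  0.45361721 -0.26979423  1.87787821  0.15882517  0.83075526
 -0.65927722] 0.06018651398475066 3.4
```

View pics/knob1.png

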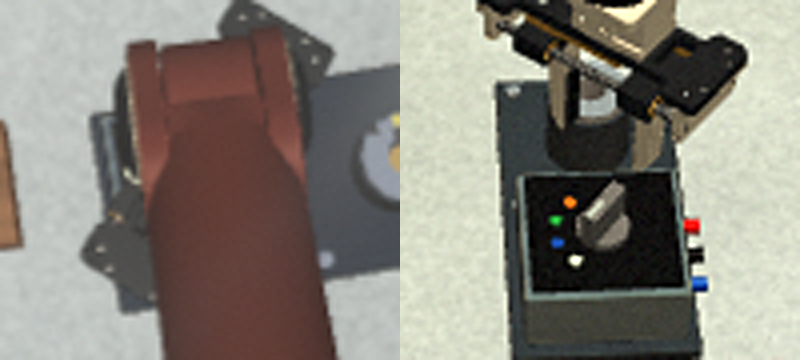

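The side view shows the gripper over the knob with its fingers either side, and the knob bar still pointing near white. I'll descend and grip.

Emit:
drive_tool([
  [[0, 0, 0.0154, 0, 0, 0], [0, 0, 0.0154, 0, 0, 0], [0, 0, 0.0154, 0, 0, 0], [0, 0, 0.0154, 0, 0, 0], [0, 0, 0.0154, 0, 0, 0], [0, 0, 0.0154, 0, 0, 0], [0, 0, 0, 0, 0, 0], [0, 0, 0, 0, 0, 0], [0, 0, 0, 0, 0, 0], [0, 0, 0, 0, 0, 0]],
])

```text
time_s: 4.75
position: [0.5056, -0.0395, 0.0876]
eef_rot: [2.726, 1.561, 0.001]
ft_force: [-0.5, 0.5, -0.5]
finger_gap: 0.0595
grasp_force: 0.0
```

Emit:
drive_tool([
  [[0, 0, 0, 0, 0, 0], [0, 0, 0, 0, 0, 0], [0, 0, 0, 0, 0, 0], [0, 0, 0, 0, 0, 0], [0, 0, 0, 0, 0, 0], [0, 0, 0, 0, 0, 0], [0, 0, 0, 0, 0, 0], [0, 0, 0, 0, 0, 0], [0, 0, 0, 0, 0, 0], [0, 0, 0, 0, 0, 0]],
], grip=0.0, squeeze=10)

```text
time_s: 6.0
position: [0.5049, -0.0392, 0.0871]
eef_rot: [-2.726, -1.561, 0.001]
ft_force: [-2.3, 1.5, 2.6]
finger_gap: 0.0144
grasp_force: 9.9
```

```bash
python3 - <<'E'
from h import *
s,C=cur(); print(s["position"],s["ft_force"],s["ft_torque"],s["finger_gap"],s["grasp_force"],np.arctan2(C[1,0],C[0,0]))
E
```

```text
[ 0.50492445 -0.03919834  0.08707845] [-2.25023699  1.4846244   2.6202038 ] [0.28387646 0.49324319 0.03981088] 0.014389288434368772 9.894964098930359 1.040272169678768
```

Emit:
drive_tool([
  [[0, 0, 0, 0, 0, 8.4], [0, 0, 0, 0, 0, 8.4], [0, 0, 0, 0, 0, 8.4], [0, 0, 0, 0, 0, 8.4], [0, 0, 0, 0, 0, 8.4], [0, 0, 0, 0, 0, 8.4], [0, 0, 0, 0, 0, 8.4], [0, 0, 0, 0, 0, 8.4], [0, 0, 0, 0, 0, 0], [0, 0, 0, 0, 0, 0]],
])

```text
time_s: 7.25
position: [0.5056, -0.0412, 0.087]
eef_rot: [3.133, -0.207, 0.001]
ft_force: [-0.1, -3.6, -1.6]
finger_gap: 0.0139
grasp_force: 10.0
```

Emit:
drive_tool([
  [[0, 0, 0, 0, 0, 0], [0, 0, 0, 0, 0, 0], [0, 0, 0, 0, 0, 0], [0, 0, 0, 0, 0, 0], [0, 0, -0.02, 0, 0, 0], [0, 0, -0.02, 0, 0, 0], [0, 0, -0.02, 0, 0, 0], [0, 0, -0.02, 0, 0, 0], [0, 0, -0.02, 0, 0, 0], [0, 0, 0, 0, 0, 0]],
], grip=0.06)

```text
time_s: 8.5
position: [0.5063, -0.0394, 0.1883]
eef_rot: [-3.134, 0.208, -0.006]
ft_force: [0.3, 0.5, -0.0]
finger_gap: 0.06
grasp_force: 0.0
```

```bash
python3 - <<'E'
from h import *
s,C=cur(); print(s["position"],s["ft_force"],s["qpos"],np.arctan2(C[1,0],C[0,0]))
plan([.5035,.1495,.187],.75,8)
p=vision.capture("side")
a=cv2.resize(rect(p,(.505,-.04),.1115),(400,400)); 
x,y=map(int,proj(p,[.505,-.04,.13]));b=cv2.resize(p["pixels"][y-50:y+50,x-50:x+50],(400,400),interpolation=cv2.INTER_CUBIC)
cv2.imwrite("pics/knob2.png",cv2.convertScaleAbs(np.hstack([a,b]),alpha=1.6))
E
```

```text
[ 0.5063266  -0.03939626  0.18831725] [ 0.28201384  0.51312971 -0.01461509] [-0.06663622  0.43252857  0.14481343  1.87593718 -0.08214337  0.83520875
 -1.58336662] -0.13254419896297537
row x 8 [ 0.0058 -0.0237  0.0002] [ 0.01 -0.03 -6.32] total [-0.0278 -0.1869  0.0013] [  0.06  -0.2  -50.57]
[ 0.515 -0.017] [0.521 0.007] [0.525 0.031] [0.526 0.055] [0.524 0.08 ] [0.52  0.104] [0.513 0.127] [0.504 0.15 ]
```

View pics/knob2.png

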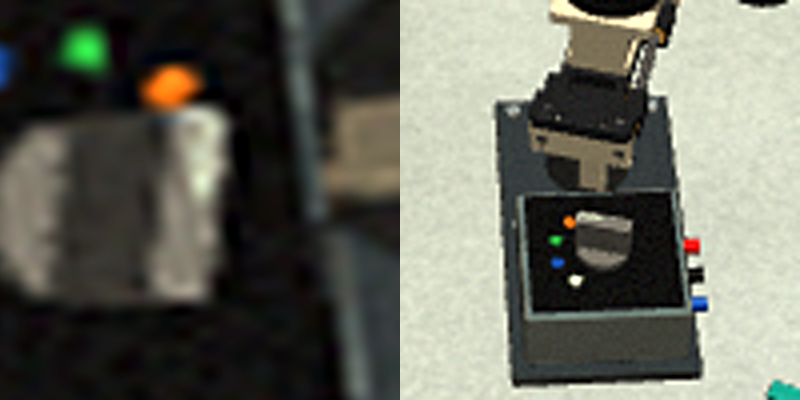

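The knob bar now points to about -0.1 rad in world, which is the green dot, and it is released. On to the red spindle.

Emit:
drive_tool([
  [[0.0058, -0.0237, 0, 0, 0, -6.32], [0.0058, -0.0237, 0, 0, 0, -6.32], [0.0058, -0.0237, 0, 0, 0, -6.32], [0.0058, -0.0237, 0, 0, 0, -6.32], [0.0058, -0.0237, 0, 0, 0, -6.32], [0.0058, -0.0237, 0, 0, 0, -6.32], [0.0058, -0.0237, 0, 0, 0, -6.32], [0.0058, -0.0237, 0, 0, 0, -6.32], [0, 0, 0, 0, 0, 0], [0, 0, 0, 0, 0, 0]],
])

```text
time_s: 9.8
position: [0.5029, 0.1481, 0.1864]
eef_rot: [2.924, 1.146, -0.002]
ft_force: [0.4, -0.2, 0.3]
finger_gap: 0.06
grasp_force: 0.0
```

```bash
python3 - <<'E'
from h import *
plan([.5035,.149,.073],.75,7)
p=vision.capture("side")
x,y=map(int,proj(p,[.505,.15,.11]));b=cv2.resize(p["pixels"][y-50:y+50,x-50:x+50],(500,500),interpolation=cv2.INTER_CUBIC)
cv2.imwrite("pics/sp1.png",cv2.convertScaleAbs(b,alpha=1.4))
E
```

```text
row x 7 [ 0.0002 -0.      0.0162] [ 0.    0.01 -0.03] total [ 0.0012 -0.0003  0.1134] [ 0.02  0.09 -0.18]
[0.503 0.148] [0.503 0.148] [0.503 0.148] [0.503 0.149] [0.503 0.149] [0.503 0.149] [0.503 0.149]
```

View pics/sp1.png

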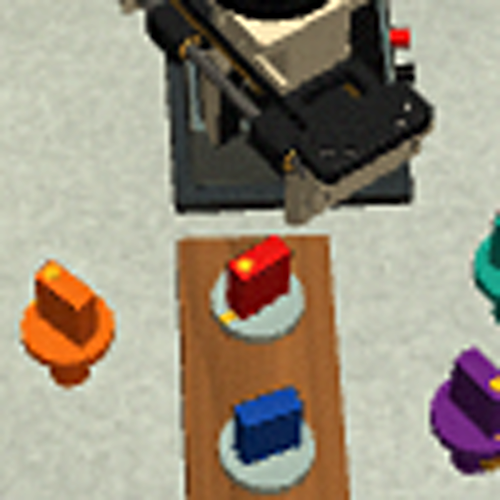

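The side view shows the red grip at (260,275) with the fingers above it, clear of blue and orange. I'll descend and grip it.

Emit:
drive_tool([
  [[0, 0, 0.0162, 0, 0, 0], [0, 0, 0.0162, 0, 0, 0], [0, 0, 0.0162, 0, 0, 0], [0, 0, 0.0162, 0, 0, 0], [0, 0, 0.0162, 0, 0, 0], [0, 0, 0.0162, 0, 0, 0], [0.001, 0, 0.016, 0, 0, 0], [0, 0, 0, 0, 0, 0], [0, 0, 0, 0, 0, 0], [0, 0, 0, 0, 0, 0]],
])

```text
time_s: 11.1
position: [0.5041, 0.1503, 0.0745]
eef_rot: [2.924, 1.15, 0.002]
ft_force: [-0.4, -0.2, -0.8]
finger_gap: 0.0603
grasp_force: 0.0
```

Emit:
drive_tool([
  [[0, 0, 0, 0, 0, 0], [0, 0, 0, 0, 0, 0], [0, 0, 0, 0, 0, 0], [0, 0, 0, 0, 0, 0], [0, 0, 0, 0, 0, 0], [0, 0, 0, 0, 0, 0], [0, 0, 0, 0, 0, 0], [0, 0, 0, 0, 0, 0], [0, 0, 0, 0, 0, 0], [0, 0, 0, 0, 0, 0]],
], grip=0.0, squeeze=40)

```text
time_s: 12.35
position: [0.5037, 0.1501, 0.0739]
eef_rot: [2.923, 1.15, 0.0]
ft_force: [0.9, -1.3, 0.1]
finger_gap: 0.0161
grasp_force: 39.9
```

Emit:
drive_tool([
  [[0, 0, -0.01, 0, 0, 0], [0, 0, -0.014, 0, 0, 0], [0, 0, -0.014, 0, 0, 0], [0, 0, -0.014, 0, 0, 0], [0, 0, -0.014, 0, 0, 0], [0, 0, -0.014, 0, 0, 0], [0, 0, -0.014, 0, 0, 0], [0, 0, -0.006, 0, 0, 0], [0, 0, 0, 0, 0, 0], [0, 0, 0, 0, 0, 0]],
])

```text
time_s: 13.6
position: [0.5031, 0.1501, 0.1734]
eef_rot: [-2.923, -1.15, 0.002]
ft_force: [0.3, 0.8, -2.6]
finger_gap: 0.0157
grasp_force: 39.9
```

```bash
python3 - <<'E'
from h import *
s,C=cur(); print(s["position"],s["qpos"],np.arctan2(C[1,0],C[0,0]))
plan([.530,-.183,.173],.26,14)
E
```

```text
[0.50311401 0.1500702  0.17337931] [-0.25468599  0.47766782 -0.1124651   1.83977689  0.06990294  0.82922866
 -1.22309132] 0.7496804661386519
row x 14 [-0.0103  0.0218  0.    ] [-0.    0.01  2.  ] total [-0.2073  0.2621  0.0005] [-2.000e-02  7.000e-02  2.806e+01]
[0.51  0.127] [0.517 0.104] [0.523 0.08 ] [0.527 0.057] [0.531 0.033] [0.535 0.009] [ 0.537 -0.015] [ 0.539 -0.039] [ 0.539 -0.063] [ 0.539 -0.087] [ 0.538 -0.111] [ 0.536 -0.135] [ 0.534 -0.159] [ 0.53  -0.183]
```

Emit:
drive_tool([
  [[-0.0103, 0.0218, -0.005, 0, 0, 2], [-0.0103, 0.0218, -0.005, 0, 0, 2], [-0.0103, 0.0218, -0.005, 0, 0, 2], [-0.0103, 0.0218, -0.005, 0, 0, 2], [-0.0103, 0.0218, 0, 0, 0, 2], [-0.0103, 0.0218, 0, 0, 0, 2], [-0.0103, 0.0218, 0, 0, 0, 2], [-0.0103, 0.0218, 0, 0, 0, 2], [-0.0103, 0.0218, 0, 0, 0, 2], [-0.0103, 0.0218, 0, 0, 0, 2]],
])

```text
time_s: 14.85
position: [0.5396, -0.0886, 0.1938]
eef_rot: [-3.079, -0.621, 0.0]
ft_force: [0.2, 0.1, -1.9]
finger_gap: 0.0156
grasp_force: 39.9
```

Emit:
drive_tool([
  [[-0.0103, 0.0218, 0, 0, 0, 2], [-0.0103, 0.0218, 0, 0, 0, 2], [-0.0103, 0.0218, 0.005, 0, 0, 2], [-0.0103, 0.0218, 0.01, 0, 0, 2], [0, 0, 0.01, 0, 0, 0], [0, 0, 0.01, 0, 0, 0], [0, 0, 0.01, 0, 0, 0], [0, 0, 0.003, 0, 0, 0], [0, 0, 0, 0, 0, 0], [0, 0, 0, 0, 0, 0]],
])

```text
time_s: 16.1
position: [0.5311, -0.1828, 0.1463]
eef_rot: [3.114, 0.409, 0.001]
ft_force: [1.1, -0.0, -3.2]
finger_gap: 0.0159
grasp_force: 39.9
```

```bash
python3 - <<'E'
from h import *
np.set_printoptions(precision=4,suppress=True)
s,C=cur(); print(s["position"],np.arctan2(C[1,0],C[0,0]),s["ft_force"])
plan([.530,-.183,s["position"][2]],.26,2)
ims=[]
for n in("side","top"):
    p=vision.capture(n)
    zo=s["position"][2]-.0139
    for th,z in(("spindle",zo),("spindle_foot",zo-.045),("hub_mouth",.084)):
        for m in mark_of(p,th)[:3]: print(n,th,round(m["conf"],2),at_z(p,m["uv"],z)[:2])
    print(proj(p,[.53,-.183,.084]))
    x,y=map(int,proj(p,[.53,-.183,.11]));ims.append(cv2.resize(p["pixels"][y-30:y+30,x-30:x+30],(400,400),interpolation=cv2.INTER_CUBIC))
cv2.imwrite("pics/hub1.png",cv2.convertScaleAbs(np.hstack(ims),alpha=1.5))
E
```

```text
[ 0.5311 -0.1828  0.1463] 0.26133057344378874 [ 1.068  -0.0125 -3.175 ]
row x 2 [-0.0006 -0.0001 -0.    ] [ 0.01 -0.02  0.04] total [-0.0011 -0.0001 -0.    ] [ 0.03 -0.05  0.08]
[ 0.531 -0.183] [ 0.53  -0.183] 
side spindle 0.8 [0.5976 0.2241]
side spindle 0.72 [ 0.5304 -0.1849]
side spindle 0.71 [0.3773 0.2689]
side spindle_foot 0.88 [0.6011 0.2253]
side spindle_foot 0.81 [0.3715 0.2462]
side spindle_foot 0.69 [0.3572 0.1562]
side hub_mouth 0.94 [ 0.5332 -0.1699]
[np.float64(294.86978460389855), np.float64(177.32280760275708)]
top spindle 0.77 [0.5986 0.1487]
top spindle 0.77 [0.3498 0.0914]
top spindle 0.59 [0.3653 0.1846]
top spindle_foot 0.41 [ 0.4014 -0.4285]
top hub_mouth 0.37 [ 0.5336 -0.1905]
[np.float64(336.8645510151364), np.float64(221.65269541927046)]
```

View pics/hub1.png

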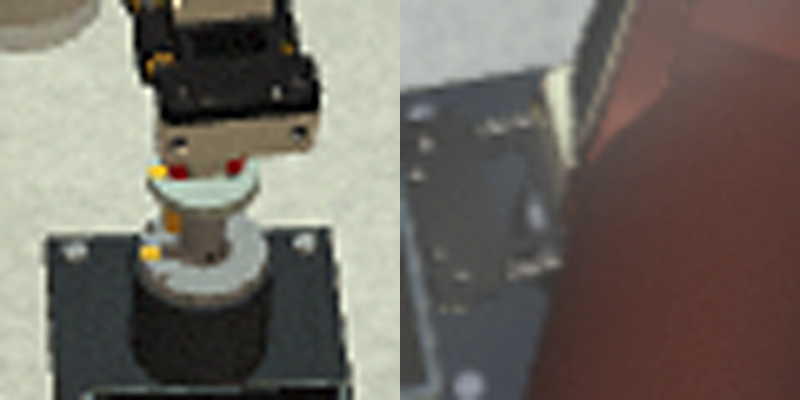

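The side view shows the shaft foot at (210,258) over the bore, with the key (orange) on the yellow-patch side. I'll lower it gently and watch the forces.

Emit:
drive_tool([
  [[-0.0005, 0, 0.001, 0, 0, 0], [0, 0, 0.001, 0, 0, 0], [0, 0, 0.001, 0, 0, 0], [0, 0, 0.001, 0, 0, 0], [0, 0, 0.001, 0, 0, 0], [0, 0, 0.001, 0, 0, 0], [0, 0, 0.001, 0, 0, 0], [0, 0, 0.001, 0, 0, 0], [0, 0, 0, 0, 0, 0], [0, 0, 0, 0, 0, 0]],
])

```text
time_s: 17.75
position: [0.5303, -0.183, 0.1379]
eef_rot: [-3.115, -0.409, -0.0]
ft_force: [0.4, 0.1, -2.1]
finger_gap: 0.0158
grasp_force: 39.9
```

Emit:
drive_tool([
  [[0, 0, 0.001, 0, 0, 0], [0, 0, 0.001, 0, 0, 0], [0, 0, 0.001, 0, 0, 0], [0, 0, 0.001, 0, 0, 0], [0, 0, 0.001, 0, 0, 0], [0, 0, 0.001, 0, 0, 0], [0, 0, 0.001, 0, 0, 0], [0, 0, 0.001, 0, 0, 0], [0, 0, 0, 0, 0, 0], [0, 0, 0, 0, 0, 0]],
])

```text
time_s: 19.0
position: [0.5303, -0.183, 0.1299]
eef_rot: [-3.115, -0.409, -0.0]
ft_force: [0.7, 0.4, -1.6]
finger_gap: 0.0157
grasp_force: 39.9
```

Emit:
drive_tool([
  [[0, 0, 0.001, 0, 0, 0], [0, 0, 0.001, 0, 0, 0], [0, 0, 0.001, 0, 0, 0], [0, 0, 0.001, 0, 0, 0], [0, 0, 0, 0, 0, 0], [0, 0, 0, 0, 0, 0], [0, 0, 0, 0, 0, 0], [0, 0, 0, 0, 0, 0], [0, 0, 0, 0, 0, 0], [0, 0, 0, 0, 0, 0]],
])

```text
time_s: 20.25
position: [0.5302, -0.183, 0.1259]
eef_rot: [-3.115, -0.409, -0.0]
ft_force: [0.1, -1.3, -2.3]
finger_gap: 0.0159
grasp_force: 39.9
```

Emit:
drive_tool([
  [[0, 0, 0.0015, 0, 0, 0], [0, 0, 0.0015, 0, 0, 0], [0, 0, 0.0015, 0, 0, 0], [0, 0, 0.0015, 0, 0, 0], [0, 0, 0.0015, 0, 0, 0], [0, 0, 0.0015, 0, 0, 0], [0, 0, 0.0015, 0, 0, 0], [0, 0, 0.0015, 0, 0, 0], [0, 0, 0, 0, 0, 0], [0, 0, 0, 0, 0, 0]],
])

```text
time_s: 21.5
position: [0.5303, -0.183, 0.1139]
eef_rot: [3.115, 0.409, 0.0]
ft_force: [0.8, 0.1, -2.4]
finger_gap: 0.016
grasp_force: 39.9
```

Emit:
drive_tool([
  [[0, 0, 0.001, 0, 0, 0], [0, 0, 0.001, 0, 0, 0], [0, 0, 0.001, 0, 0, 0], [0, 0, 0.001, 0, 0, 0], [0, 0, 0.001, 0, 0, 0], [0, 0, 0.001, 0, 0, 0], [0, 0, 0.001, 0, 0, 0], [0, 0, 0.001, 0, 0, 0], [0, 0, 0, 0, 0, 0], [0, 0, 0, 0, 0, 0]],
])

```text
time_s: 22.75
position: [0.5304, -0.1831, 0.106]
eef_rot: [3.115, 0.409, 0.001]
ft_force: [0.3, 0.2, 4.1]
finger_gap: 0.016
grasp_force: 39.9
```

Emit:
drive_tool([
  [[0, 0, 0.001, 0, 0, 0], [0, 0, 0.001, 0, 0, 0], [0, 0, 0.001, 0, 0, 0], [0, 0, 0.001, 0, 0, 0], [0, 0, 0.001, 0, 0, 0], [0, 0, 0.001, 0, 0, 0], [0, 0, 0.001, 0, 0, 0], [0, 0, 0.001, 0, 0, 0], [0, 0, 0, 0, 0, 0], [0, 0, 0, 0, 0, 0]],
])

```text
time_s: 24.0
position: [0.5304, -0.1831, 0.0983]
eef_rot: [3.115, 0.409, 0.001]
ft_force: [-1.8, 0.6, 6.8]
finger_gap: 0.016
grasp_force: 39.9
```

Emit:
drive_tool([
  [[0, 0, 0.0005, 0, 0, 0], [0, 0, 0.0005, 0, 0, 0], [0, 0, 0, 0, 0, 0], [0, 0, 0, 0, 0, 0], [0, 0, 0, 0, 0, 0], [0, 0, 0, 0, 0, 0], [0, 0, 0, 0, 0, 0], [0, 0, 0, 0, 0, 0], [0, 0, 0, 0, 0, 0], [0, 0, 0, 0, 0, 0]],
])

```text
time_s: 25.25
position: [0.5305, -0.1831, 0.0979]
eef_rot: [3.115, 0.409, 0.001]
ft_force: [-2.1, 1.1, 10.3]
finger_gap: 0.0155
grasp_force: 39.9
```

Emit:
drive_tool([
  [[0, 0, 0.0005, 0, 0, 0], [0, 0, 0.0005, 0, 0, 0], [0, 0, 0, 0, 0, 0], [0, 0, 0, 0, 0, 0], [0, 0, 0, 0, 0, 0], [0, 0, 0, 0, 0, 0], [0, 0, 0, 0, 0, 0], [0, 0, 0, 0, 0, 0], [0, 0, 0, 0, 0, 0], [0, 0, 0, 0, 0, 0]],
])

```text
time_s: 26.5
position: [0.5305, -0.183, 0.0979]
eef_rot: [3.115, 0.409, 0.002]
ft_force: [-4.4, 1.1, 16.0]
finger_gap: 0.016
grasp_force: 39.9
```

```bash
python3 - <<'E'
from h import *
s,C=cur(); print(s["position"],s["ft_force"],C[:3,2])
p=vision.capture("side")
x,y=map(int,proj(p,[.52,-.12,.1]));b=cv2.resize(p["pixels"][y-45:y+45,x-45:x+45],(540,540),interpolation=cv2.INTER_CUBIC)
cv2.imwrite("pics/end.png",cv2.convertScaleAbs(b,alpha=1.5))
E
```

```text
[ 0.5304502  -0.18303559  0.09785846] [-4.42653968  1.07804703 16.00241417] [ 1.01636546e-03 -9.22788147e-05 -9.99999479e-01]
```

View pics/end.png

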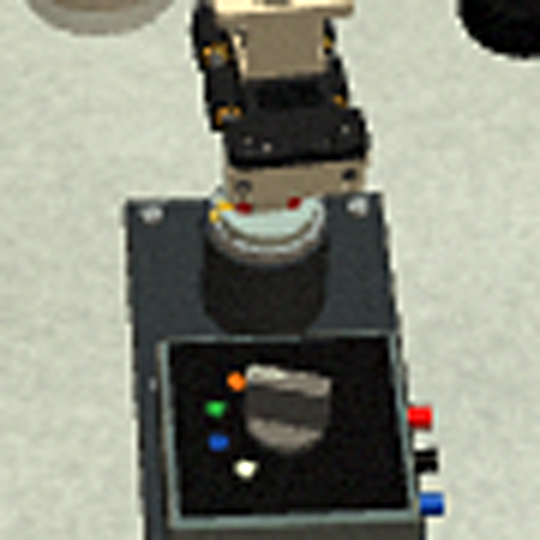

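The collar sits flush on the hub at (265,230). The tool stopped at the computed home height of 0.0979 m with the force rising, and the knob is still on green.

```bash
python3 -c "
from h import *
print(ticket.close_job())"
```

```text
the job is handed in; nothing more can be done
None
```

I handed the job in with the selector on green and the red spindle keyed and pressed home in the hub, still held and pressed; the hand-in returned no verdict.

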